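# Bring the check-valve tray to the ultrasonic bath

## Task

The check-valve parts are due for ultrasonic cleaning: with the tray still standing in its blue cradle, swing its folded handle fully upright into its catch, then lift the tray by the handle without letting the loose white ball leave its pocket. Carry it over the open ultrasonic bath and finish holding it there by the handle, level and still, centred over the opening with its long side along the bath's long side, about four centimetres above the rim and touching nothing. Do not put it down or let go at the end, and leave everything else on the bench where it is.

Things in the scene. Friction and masses are not known exactly. Their poses are not given: they have to be found in the camera images.
- tray: open steel parts tray, 130 (x) x 90 (y) x 26 mm high, walls 4 mm, 0.28 to 0.46 kg with its handle; origin at the centre of its underside, z up, x along its long side. A brass valve housing is fixed on its floor towards -x, a blue pocket block (40 x 40 mm, top face 12 mm above the underside) towards +x. Starts in the cradle.
- bail (a joint): angle of the tray's swing handle, a wire bail hinged on the tray's short ends (axis along tray x, at y = 0, 20 mm above the underside): 0 rad = upright, against the stop of its catch; grows to 1.35 as it folds down to the tray's -y side. Stiff hinge (0.06 N m, 0.6 N at the grip), stays where left; starts at 0.85 to 1.25. Upright, the tray hangs balanced from it.
- bail_grip (a point): centre of the red grip on the handle's crossbar, 105 mm from the hinge axis (upright: 125 mm above the tray's underside). The grip is a bar 60 mm long (tray x), 14 mm thick (tray y when upright), 20 mm tall when upright; bare 6 mm wire beyond its ends, legs at x = +-69 mm.
- ball_center (a point): centre of the loose white ceramic valve ball, 24 mm in diameter, 56 g. It sits in the pocket, a round hole 14 mm wide in the pocket block, and rolls out if the tray is tipped past about 35 degrees or jerked.
- pocket (a point): fixed on the tray: where the ball's centre is when it sits in its pocket (tray x = +34 mm, y = 0, 22 mm above the underside)
- cradle: blue plastic cradle fixed to the bench, 150 (x) x 110 (y) mm; the tray stands on its 24 mm high floor, with 3 mm play each way inside a lip that rises 10 mm higher; origin under its centre at bench height, axes as the tray's
- bath: ultrasonic bath fixed to the bench, stainless open-topped basin in a beige housing, 250 x 180 mm outside, 100 mm high, walls 14 mm; origin under its centre at bench height, x along its long side, the control panel on its -x end
- bath_mouth (a point): centre of the bath's opening, at rim height (100 mm above the bench); opening 212 (along bath x) x 142 mm
- amber_bottle: bystander: amber glass solvent bottle with blue cap, 70 mm across, 170 mm tall; origin at the middle of its underside
- jar: bystander: small pale jar with a white cap, 60 mm across, 85 mm tall; origin at the middle of its underside
- wrench: bystander: steel wrench 160 mm long, lying flat; origin under its middle
- screwdriver: bystander: screwdriver 180 mm long, lying flat; origin under its middle
- beaker: bystander: glass beaker, 72 mm across, 85 mm tall; origin at the middle of its underside
- vial_rack: bystander: white rack of blue-capped sample vials, 70 x 125 x 61 mm; origin at the middle of its underside
- tip_box: bystander: green plastic box 85 x 120 x 40 mm; origin at the middle of its underside
- fitting: bystander: small flanged brass fitting, 36 mm across, 26 mm tall; origin at the middle of its underside
Mind the look-alikes: they are no part of the job. Leave any pink or purple look-alike of the tray alone.

How it is judged:
On the way, in this order (a step that is already met when the one before it is completed fails the run):
1. the handle is upright in its catch while the tray still stands in its cradle (value of joint bail below 0.1 rad and z of tray in the frame of cradle below 0.032 m and horizontal distance between tray and cradle below 0.012 m and distance between ball_center and pocket below 0.008 m), for 0.2 s.
2. the tray is lifted clear of the cradle, held by its handle, the ball in its pocket (z of tray in the frame of cradle above 0.05 m and contact force between tray and the fingers above 1 N and distance between the grasp point and bail_grip below 0.075 m and contact force between tray and cradle below 0.05 N and distance between ball_center and pocket below 0.008 m), for 0.2 s.
At the end, for the whole second after the job is handed in: Fingers hold the tray by its handle (75 mm): centre within 25 mm of the bath opening's centre, underside 15 to 75 mm above the rim, long sides within 0.2 rad, level within 0.1 rad, still, handle within 0.15 rad of upright, ball within 8 mm of its pocket, bath and cradle not touching it (horizontal distance between tray and bath_mouth below 0.025 m and z of tray in the frame of bath_mouth between 0.015 and 0.075 m and angle between the x axis of tray and the x axis of bath, either way round below 0.2 rad and angle between tray's own z axis and vertical below 0.1 rad and value of joint bail below 0.15 rad and linear speed of tray below 0.02 m/s and angular speed of tray below 0.15 rad/s and distance between ball_center and pocket below 0.008 m and contact force between tray and the fingers above 1 N and distance between the grasp point and bail_grip below 0.075 m and contact force between tray and bath below 0.05 N and contact force between tray and cradle below 0.05 N); the arm keeps its last pose, push and grip.
It fails at once if the ball leaves its pocket (distance between ball_center and pocket above 0.014 m).
It fails at once if a bystander is moved more than 30 mm (distance of any of amber_bottle, jar, wrench, screwdriver, beaker, vial_rack, tip_box, fitting from where it was at the start of the episode above 0.03 m).
It also fails if it takes over 56 s, if anything falls off the work surface, if the arm or the gripper's body presses on something with over 40 N, if the wrist force passes 120 N, or if a joint passes its speed limit or range.

## Robot

A 6-joint arm with a two-finger parallel gripper is mounted at the origin on the work surface. World frame = base frame: x ahead of the robot, y to its left, z up, the work surface at z = 0. Lengths are in m, angles in rad, forces in N, time in s.
With the tool pointing down it reaches from about 0.25 to 0.85 m from the base axis. Payload 12.5 kg.
Tool frame: the origin (TCP) lies midway between the tips of the shut fingers; the grasp point (between the pads) lies manip.tcp_to_grasp behind it (manip.tcp_to_grasp is the distance from the TCP to the grasp point, in m); z points along the fingers, y is the line along which they close (so a half turn about z gives the same grasp; the last joint's range is limited). The gripper opens to 93 mm and grips with 3 to 60 N. Pads are 15 mm wide; open, the fingers measure 128 mm over their backs; the gripper's body (75 mm by 188 mm) begins 65 mm behind the grasp point.
Start: joints at [1.208, 0.351, 1.652, -0, 1.139, -0.085], TCP at [0.151, 0.529, 0.219] pointing down, gripper open.
Joint ranges: [-2.75, 2.75], [-0.79, 2.1], [0.01, 2.65], [-1.57, 4.71], [0.07, 3.14], [-2.87, 2.87]. Speed limits (rad/s): [2.22, 2.22, 2.79, 3.14, 3.14, 3.14].

## Interface

Orientations are given as a unit quaternion [w, x, y, z].
In Python, from cell import manip gives the robot as it stands. The module is installed in compiled form; this text tells all that it offers.
- The arm moves only by the tool arm_command, never from a script. Its argument "deltas" is a list of rows, each an object with "claw": the closure, from 0 (fully open) to 1 (shut); "offset": the shift along the tool's x, y, z each as a share of 50 cm, from -1 to 1, a list of three; "roll": the turn about the tool's z as a share of pi rad, from -1 to 1. In form: [{"claw": claw, "offset": [tx, ty, tz], "roll": roll}, ...]. A call has 1 to 5 rows; each row is the pose to reach, as a shift and turn from the pose commanded when the call began, along the tool's axes at that moment, turning the shorter way round; what a row does not reach only later rows make up. A row lasts 1/12 s, in which the tool goes at most 41.7 mm and 7.16 degrees, less where a joint would pass 70% of its speed; a pose out of reach is approached as far as the arm can. A call with a number of a shift or a turn outside -1 to 1 is refused whole. A call with a gripper value outside its range is refused whole. The fingers move at their own pace and stop on an object; "force" is the grip in N (left out, the last holds). Time passes only in rows, so rows that repeat a pose let the fingers close. It gives the time, the measured TCP pose, the force, the opening and the grip force at its end, in the units of the state.
- manip.get_obs(): the state, without advancing time (a new reading comes with each control period).
- manip.get_image(name): name is "side" or "top"; returns the picture (480x640x3 uint8, red, green, blue); there is no depth.
- manip.get_calibration(name): a dict with "fx", "fy", "cx", "cy" (pixels), "rvec" (rotation vector, rad) and "tvec" (3), from world to camera coordinates, as OpenCV has them. Camera axes: x right, y down, z forward; pixel columns grow to the right and rows downward; lengths in m; the calibration is good to about 2 mm. A picture is of the moment at which its call begins. get_calibration takes no time and is no camera call.
- manip.job_done(): hands the job in; it is judged then, once.
The state is a dict: "time": time; "joint_positions": joint angles; "joint_vel": joint speeds; "tau": joint torques, N m; "eef_pos": TCP position; "tool_rot": TCP orientation; "force": force on the tool from outside, world axes, zero at the start; "moment": the same for the moment, N m; "opening": finger opening in m; "finger_force": force on a finger pad.
Only numpy, scipy, OpenCV 4.12 (cv2) and the standard library are available. Lean on these libraries where they do the work, as an engineer would, in place of code of your own. Each camera call takes 0.05 s, during which the arm holds its last target. There are 200 camera calls.

## Working session

There is one attempt and no reset: what is moved stays moved. The work goes in short steps, Python scripts to look and compute and a tool call to move; the robot and the scene stay as the last step left them, time stands still between calls to the robot, and variables do not carry over. Pictures are saved under pics/ and viewed, at most 10 in all, crops included, and the job is handed in when it is done.

Besides the shell and the picture viewer there is one more tool, called after ">>>" as a command line: name --argument value ..., lists and objects as JSON in quotes. arm_command: Moves the arm, as the interface text tells. Its arguments: {"type":"object","properties":{"deltas":{"type":"array","items":{"type":"object","properties":{"claw":{"type":"number"},"offset":{"type":"array","items":{"type":"number","minimum":-1,"maximum":1}},"roll":{"type":"number","minimum":-1,"maximum":1}}}},"force":{"type":"number"}},"required":["deltas"]}

```bash
mkdir -p pics; cat > h.py <<'E'
import numpy as np, cv2
from cell import manip
from scipy.spatial.transform import Rotation as R
def cal(n):
    c=manip.get_calibration(n);K=np.array([[c['fx'],0,c['cx']],[0,c['fy'],c['cy']],[0,0,1.]])
    return K,np.array(c['rvec'],float),np.array(c['tvec'],float)
def ray(n,uv):
    K,r,t=cal(n);M=cv2.Rodrigues(r)[0];d=M.T@np.linalg.inv(K)@[uv[0],uv[1],1];return -M.T@t,d
def plane(n,uv,z):
    o,d=ray(n,uv);return o+d*(z-o[2])/d[2]
def proj(n,P):
    K,r,t=cal(n);return cv2.projectPoints(np.array(P,float).reshape(-1,1,3),r,t,K,None)[0].reshape(-1,2)
def snap(n,f):
    im=cv2.cvtColor(manip.get_image(n),cv2.COLOR_RGB2BGR);cv2.imwrite('pics/'+f,im);return im
E
python3 - <<'E'
from h import *
for n in('top','side'):
    snap(n,n+'0.png');print(n,ray(n,(320,240)))
o=manip.get_obs();print(o,manip.tcp_to_grasp)
E
```

```text
top (array([ 0.32657289, -0.03653253,  1.67189502]), array([ 0.14502345,  0.01542834, -0.98936308]))
side (array([ 0.46764216, -0.8772228 ,  0.70303238]), array([ 0.07428469,  0.81512496, -0.5746585 ]))
{'time': 0.1, 'joint_positions': array([ 1.20838079e+00,  3.51176387e-01,  1.65233072e+00,  8.02088350e-06,
        1.13911291e+00, -8.45629426e-02]), 'joint_vel': array([ 7.11258615e-04, -1.84054497e-03, -1.81338760e-03, -4.41855004e-04,
       -4.26125203e-05,  4.74552656e-04]), 'tau': array([-1.26386713e-03, -4.98030889e+01, -2.85703003e+01,  6.99474569e-02,
        2.39953073e-02, -1.71603796e-05]), 'eef_pos': array([0.15070727, 0.52863725, 0.2181697 ]), 'tool_rot': array([-1.17399666e-04,  1.38481481e-01,  9.90364890e-01, -5.00097262e-04]), 'force': array([ 0.28624209, -0.00952669,  0.47286066]), 'moment': array([ 0.02359911, -0.00700916, -0.00700705]), 'finger_force': 0.0, 'opening': 0.09283138964436231} 0.0188
```

View pics/top0.png

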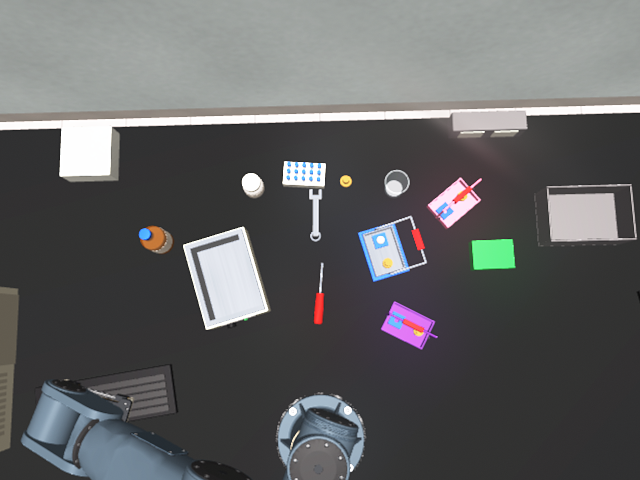

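View pics/side0.png

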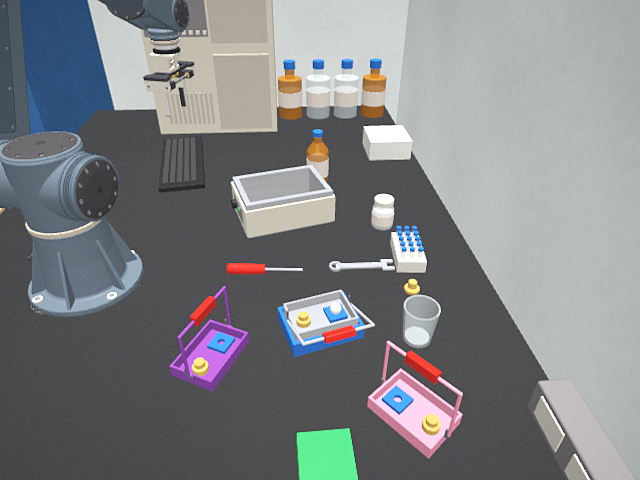

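The top view has +x up and +y left. The real tray is in the blue cradle at about (385,250), with the ball at (380,240), the brass at (387,264) and the red grip at (418,239). The bath is at about (227,278). The side view agrees: grip at (339,335), ball at (336,308).

```bash
cat > m.py <<'E'
from h import *
def tri(a,b):
    A=[];B=[];
    for n,uv in(('top',a),('side',b)):
        o,d=ray(n,uv);d=d/np.linalg.norm(d);P=np.eye(3)-np.outer(d,d);A.append(P);B.append(P@o)
    return np.linalg.lstsq(np.vstack(A),np.hstack(B),rcond=None)[0]
def blob(im,roi,f):
    x0,y0,x1,y1=roi;c=im[y0:y1,x0:x1];h=cv2.cvtColor(c,cv2.COLOR_BGR2HSV).astype(int)
    m=f(h).astype(np.uint8);n,l,s,ce=cv2.connectedComponentsWithStats(m);k=1+np.argmax(s[1:,4])
    r=cv2.minAreaRect(np.argwhere(l==k)[:,::-1].astype(np.float32)+[np.float32(x0),np.float32(y0)])
    return ce[k]+[x0,y0],s[k,4],r
red=lambda h:((h[...,0]<6)|(h[...,0]>174))&(h[...,1]>150)&(h[...,2]>90)
yel=lambda h:(h[...,0]>15)&(h[...,0]<32)&(h[...,1]>110)&(h[...,2]>80)
blue=lambda h:(h[...,0]>95)&(h[...,0]<118)&(h[...,1]>130)&(h[...,2]>60)
E
python3 - <<'E'
from m import *
t=cv2.imread('pics/top0.png');s=cv2.imread('pics/side0.png')
T=(350,205,435,290);S=(270,280,380,356)
for nm,f in(('red',red),('yel',yel)):
    a=blob(t,T,f);b=blob(s,S,f);print(nm,a,b,tri(a[0],b[0]))
# cradle outer blue outline at lip height .034 (top)
a=blob(t,T,blue);print('blue',a);bx=cv2.boxPoints(a[2]);q=np.array([plane('top',p,.034) for p in bx]);print(q,q.mean(0),np.linalg.norm(np.diff(q,axis=0),axis=1))
# ball white
w=lambda h:(h[...,1]<25)&(h[...,2]>215)
a=blob(t,(368,228,392,252),w);b=blob(s,(322,296,350,320),w);print('ball',a,b,tri(a[0],b[0]),plane('top',a[0],.046))
# bath: bright rim
m=lambda h:(h[...,2]>150)
a=blob(t,(170,215,285,345),m);print('bath',a);bx=cv2.boxPoints(a[2]);q=np.array([plane('top',p,.1) for p in bx]);print(q,q.mean(0),np.linalg.norm(np.diff(q,axis=0),axis=1))
cv2.imwrite('pics/z.png',np.hstack([cv2.resize(t[200:345,170:280],None,fx=3.6,fy=3.6,interpolation=cv2.INTER_CUBIC),cv2.resize(t[205:295,350:440],(400,522),interpolation=cv2.INTER_CUBIC)]))
E
```

```text
red (array([417.65868263, 238.91017964]), np.int32(167), ((417.6500244140625, 238.94998168945312), (21.187259674072266, 7.589465141296387), 71.56504821777344)) (array([338.98159509, 333.71165644]), np.int32(326), ((339.1742858886719, 333.65350341796875), (10.49975299835205, 31.95016860961914), 75.0685806274414)) [ 0.55731912 -0.29086207  0.07777084]
yel (array([386.97014925, 262.91044776]), np.int32(67), ((387.0, 263.0), (8.0, 8.0), 90.0)) (array([302.93793103, 319.71034483]), np.int32(145), ((303.0, 319.5), (15.0, 12.0), 90.0)) [ 0.49514795 -0.20533171  0.03297143]
blue (array([372.57714286, 257.89142857]), np.int32(350), ((383.13140869140625, 251.4127655029297), (52.410911560058594, 38.63680648803711), 72.34988403320312))
[[ 0.58696568 -0.11987299  0.034     ]
 [ 0.61930291 -0.22947915  0.034     ]
 [ 0.47041162 -0.26991195  0.034     ]
 [ 0.43870952 -0.16160743  0.034     ]] [ 0.52884743 -0.19521788  0.034     ] [0.11427688 0.1542836  0.11284898]
ball (array([380.53441296, 242.45748988]), np.int32(247), ((379.5, 240.0), (22.0, 23.0), 90.0)) (array([333.05479452, 307.57534247]), np.int32(219), ((335.5, 309.0), (20.0, 27.0), 90.0)) [ 0.55631107 -0.18766205  0.04512531] [ 0.55337653 -0.18754615  0.046     ]
bath (array([227.13198847, 278.98616715]), np.int32(5205), ((224.81121826171875, 278.138427734375), (90.32000732421875, 65.96000671386719), 73.73979187011719))
[[0.55506568 0.38402636 0.1       ]
 [0.60376578 0.20372015 0.1       ]
 [0.35722968 0.13395802 0.1       ]
 [0.3101323  0.31056195 0.1       ]] [0.45654836 0.25806662 0.1       ] [0.18676731 0.25621632 0.18277613]
```

View pics/z.png

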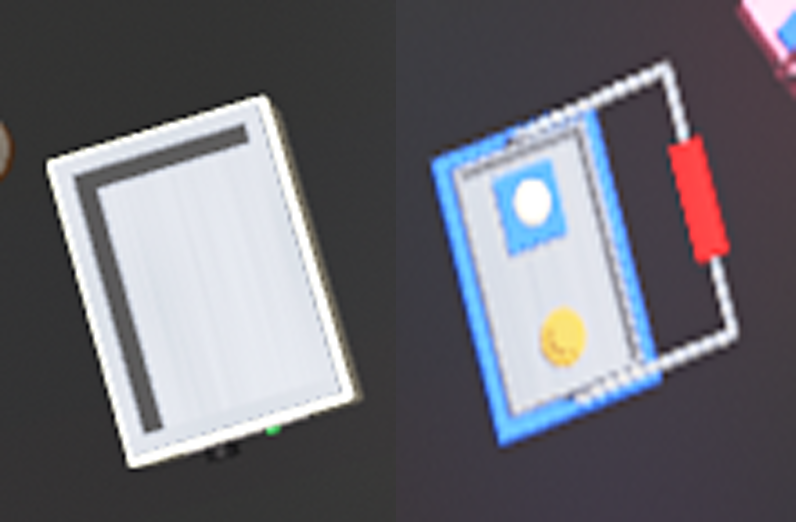

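>>> arm_command --deltas '[{"claw": 0, "offset": [-0.269, -0.296, 0], "roll": -0.173}, {"claw": 0, "offset": [-0.269, -0.296, 0], "roll": -0.173}, {"claw": 0, "offset": [-0.269, -0.296, 0], "roll": -0.173}, {"claw": 0, "offset": [-0.269, -0.296, 0], "roll": -0.173}, {"claw": 0, "offset": [-0.269, -0.296, 0], "roll": -0.173}]' --force 4

```text
time: 0.52
eef_pos: [0.2395, 0.3488, 0.2184]
tool_rot: [-0.0, -0.136, 0.991, -0.0]
force: [0.9, -0.3, 0.0]
opening: 0.0927
finger_force: 0.0
```

```bash
cat > d.py <<'E'
from h import *
import sys
def delta(T,yaw=None):
    o=manip.get_obs();q=o['tool_rot'];M=R.from_quat([q[1],q[2],q[3],q[0]]).as_matrix()
    print('t',o['time'],'tcp',o['eef_pos'].round(4),'ydeg',np.degrees(np.arctan2(M[1,1],M[0,1])).round(2),'F',o['force'].round(2),'open',round(o['opening'],4),'ff',o['finger_force'],'share',(M.T@(np.array(T)-o['eef_pos'])/.5).round(4))
if __name__=='__main__': delta([float(a) for a in sys.argv[1:4]])
E
python3 d.py .557 -.291 .219
python3 - <<'E'
from h import *
q=[plane('top',(170+x/3.618,200+y/3.6),.1) for x,y in((48,160),(266,96),(355,400),(130,466))]
q=np.array(q);print(q,q.mean(0))
E
```

```text
t 0.5167 tcp [0.2395 0.3488 0.2184] ydeg 105.62 F [ 0.91 -0.29  0.02] open 0.0927 ff 0.0 share [-2.6720e-01 -1.4033e+00 -1.1000e-03]
[[0.55365711 0.376141   0.1       ]
 [0.60056773 0.20460274 0.1       ]
 [0.36046091 0.13670681 0.1       ]
 [0.31364706 0.31020282 0.1       ]] [0.4570832  0.25691334 0.1       ]
```

>>> arm_command --deltas '[{"claw": 0, "offset": [-0.067, -0.351, 0], "roll": 0}, {"claw": 0, "offset": [-0.067, -0.351, 0], "roll": 0}, {"claw": 0, "offset": [-0.067, -0.351, 0], "roll": 0}, {"claw": 0, "offset": [-0.067, -0.351, 0], "roll": 0}, {"claw": 0, "offset": [-0.067, -0.351, 0], "roll": 0}]'

```text
time: 0.93
eef_pos: [0.3189, 0.186, 0.2186]
tool_rot: [0.0, -0.131, 0.991, -0.0]
force: [0.4, 0.4, -0.3]
opening: 0.093
finger_force: 0.0
```

>>> arm_command --deltas '[{"claw": 0, "offset": [-0.067, -0.351, 0], "roll": 0}, {"claw": 0, "offset": [-0.067, -0.351, 0], "roll": 0}, {"claw": 0, "offset": [-0.067, -0.351, 0], "roll": 0}, {"claw": 0, "offset": [-0.067, -0.351, 0], "roll": 0}, {"claw": 0, "offset": [-0.067, -0.351, 0], "roll": 0}]'

```text
time: 1.35
eef_pos: [0.3977, 0.0252, 0.2187]
tool_rot: [0.0, -0.131, 0.991, -0.0]
force: [-1.0, 0.4, 1.0]
opening: 0.093
finger_force: 0.0
```

>>> arm_command --deltas '[{"claw": 0.5, "offset": [-0.067, -0.351, 0], "roll": 0}, {"claw": 0.5, "offset": [-0.067, -0.351, 0], "roll": 0}, {"claw": 0.5, "offset": [-0.067, -0.351, 0], "roll": 0}, {"claw": 0.5, "offset": [-0.067, -0.351, 0], "roll": 0}, {"claw": 0.5, "offset": [-0.067, -0.351, 0], "roll": 0}]'

```text
time: 1.77
eef_pos: [0.4761, -0.1357, 0.2183]
tool_rot: [0.0, -0.131, 0.991, -0.001]
force: [0.6, -0.2, -0.3]
opening: 0.0641
finger_force: 0.0
```

>>> arm_command --deltas '[{"claw": 0.5, "offset": [-0.067, -0.351, 0], "roll": 0}, {"claw": 0.5, "offset": [-0.067, -0.351, 0], "roll": 0}, {"claw": 0.5, "offset": [-0.067, -0.351, 0], "roll": 0}, {"claw": 0.5, "offset": [-0.067, -0.351, 0], "roll": 0}, {"claw": 0.5, "offset": [-0.067, -0.351, 0], "roll": 0}]'

```text
time: 2.18
eef_pos: [0.554, -0.2959, 0.2178]
tool_rot: [-0.0, -0.131, 0.991, -0.0]
force: [-0.0, 0.5, 0.8]
opening: 0.0466
finger_force: 0.0
```

```bash
python3 d.py .557 -.291 .059; python3 - <<'E'
from m import *
s=snap('side','s1.png');print(blob(s,(270,280,380,356),red)[:2])
snap('top','t1.png')
E
```

```text
t 2.1833 tcp [ 0.554  -0.2959  0.2178] ydeg 105.11 F [-0.04  0.52  0.8 ] open 0.0466 ff 0.0 share [-0.0084  0.0081  0.3176]
(array([339.03058104, 333.70030581]), np.int32(327))
```

View pics/s1.png

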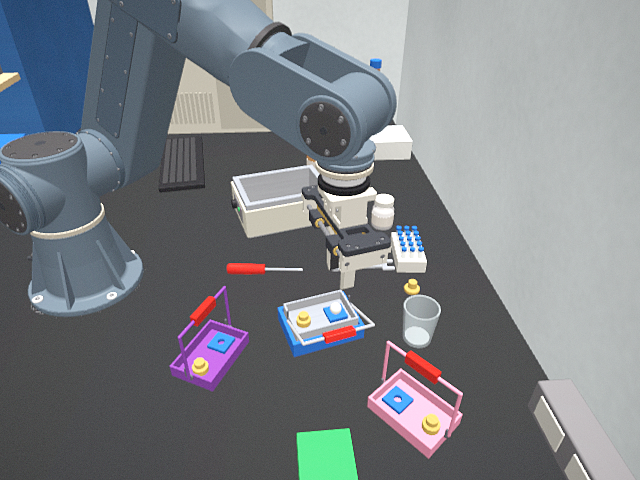

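The gripper is above the grip at (340,335) and nothing has moved. I'll descend around the bar.

>>> arm_command --deltas '[{"claw": 0.5, "offset": [-0.008, 0.008, 0.08], "roll": 0}, {"claw": 0.5, "offset": [-0.008, 0.008, 0.16], "roll": 0}, {"claw": 0.5, "offset": [-0.008, 0.008, 0.24], "roll": 0}, {"claw": 0.5, "offset": [-0.008, 0.008, 0.29], "roll": 0}, {"claw": 0.5, "offset": [-0.008, 0.008, 0.315], "roll": 0}]'

```text
time: 2.7
eef_pos: [0.5537, -0.2844, 0.0577]
tool_rot: [-0.002, -0.133, 0.991, 0.002]
force: [-1.1, -0.1, -0.5]
opening: 0.0466
finger_force: 0.0
```

>>> arm_command --deltas '[{"claw": 0.68, "offset": [0, 0, 0], "roll": 0}, {"claw": 0.68, "offset": [0, 0, 0], "roll": 0}, {"claw": 0.68, "offset": [0, 0, 0], "roll": 0}]' --force 3

```text
time: 2.95
eef_pos: [0.5568, -0.2873, 0.0633]
tool_rot: [0.001, -0.133, 0.991, -0.001]
force: [-0.3, -1.8, -0.4]
opening: 0.0323
finger_force: 0.8
```

```bash
python3 d.py .557 -.291 .060; python3 - <<'E'
from m import *
s=snap('side','s2.png');print(blob(s,(270,280,380,356),red)[:2])
cv2.imwrite('pics/s2c.png',cv2.resize(s[180:400,220:460],None,fx=2.5,fy=2.5))
E
```

```text
t 2.95 tcp [ 0.5568 -0.2873  0.0633] ydeg 105.24 F [-0.25 -1.79 -0.44] open 0.0323 ff 0.7531252666376531 share [ 0.0015 -0.0072  0.0067]
(array([330.23741007, 335.42446043]), np.int32(139))
```

View pics/s2c.png

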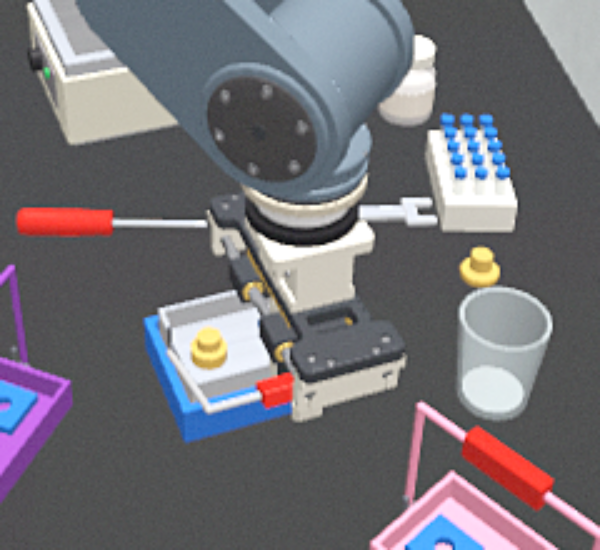

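The bar sits between the fingers, with the tray and ball undisturbed. I'll grip lightly and start along the arc.

>>> arm_command --deltas '[{"claw": 1, "offset": [0, 0, 0], "roll": 0}, {"claw": 1, "offset": [0, 0, 0], "roll": 0}, {"claw": 1, "offset": [0, 0, 0], "roll": 0}, {"claw": 1, "offset": [0, 0, 0], "roll": 0}]' --force 3

```text
time: 3.33
eef_pos: [0.5569, -0.2884, 0.0627]
tool_rot: [0.002, -0.132, 0.991, -0.002]
force: [2.6, -5.0, 1.5]
opening: 0.0244
finger_force: 3.0
```

>>> arm_command --deltas '[{"claw": 1, "offset": [0, 0.004, -0.01], "roll": 0}, {"claw": 1, "offset": [0, 0.009, -0.021], "roll": 0}, {"claw": 1, "offset": [0, 0.015, -0.032], "roll": 0}, {"claw": 1, "offset": [0, 0.021, -0.043], "roll": 0}, {"claw": 1, "offset": [0, 0.027, -0.053], "roll": 0}]'

```text
time: 3.75
eef_pos: [0.5533, -0.2752, 0.0895]
tool_rot: [0.002, -0.132, 0.991, -0.002]
force: [2.9, -5.7, 2.4]
opening: 0.0279
finger_force: 3.0
```

```bash
python3 d.py .557 -.291 .060; python3 - <<'E'
from m import *
s=snap('side','s3.png');t=snap('top','t3.png')
a=cv2.resize(s[200:380,240:420],(400,400));b=cv2.resize(t[190:300,340:450],(400,400));cv2.imwrite('pics/c3.png',np.hstack([a,b]))
E
```

```text
t 3.75 tcp [ 0.5533 -0.2752  0.0895] ydeg 105.22 F [ 2.89 -5.66  2.43] open 0.0279 ff 2.999967746436596 share [ 0.0013 -0.0323  0.059 ]
```

View pics/c3.png

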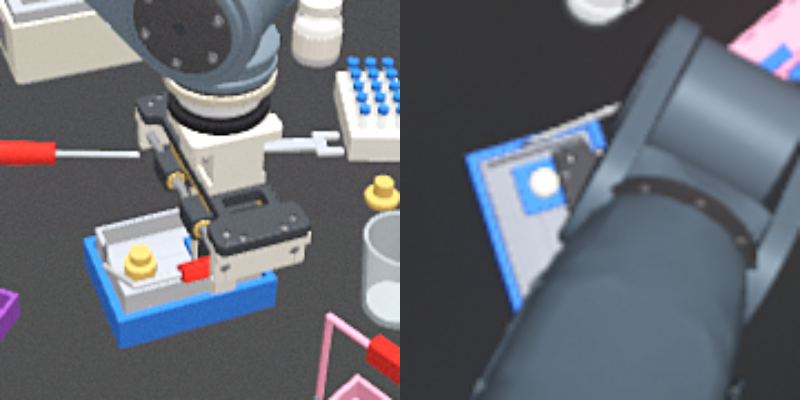

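The handle is rising in the fingers, and the tray is still seated with the ball in its pocket. Continuing, shifted slightly outward to ease the side force.

>>> arm_command --deltas '[{"claw": 1, "offset": [0, 0.004, -0.012], "roll": 0}, {"claw": 1, "offset": [0, 0.015, -0.024], "roll": 0}, {"claw": 1, "offset": [0, 0.027, -0.035], "roll": 0}, {"claw": 1, "offset": [0, 0.039, -0.045], "roll": 0}, {"claw": 1, "offset": [0, 0.053, -0.054], "roll": 0}]'

```text
time: 4.27
eef_pos: [0.546, -0.2492, 0.1164]
tool_rot: [0.001, -0.132, 0.991, -0.001]
force: [2.4, -3.4, 4.0]
opening: 0.0221
finger_force: 2.9
```

```bash
python3 d.py .557 -.291 .060; python3 - <<'E'
from m import *
s=snap('side','s4.png');t=snap('top','t4.png')
a=cv2.resize(s[180:360,240:420],(400,400));b=cv2.resize(t[190:300,340:450],(400,400));cv2.imwrite('pics/c4.png',np.hstack([a,b]))
E
```

```text
t 4.2667 tcp [ 0.546  -0.2492  0.1164] ydeg 105.2 F [ 2.39 -3.37  3.96] open 0.0221 ff 2.9497684305533767 share [ 0.001 -0.086  0.113]
```

View pics/c4.png

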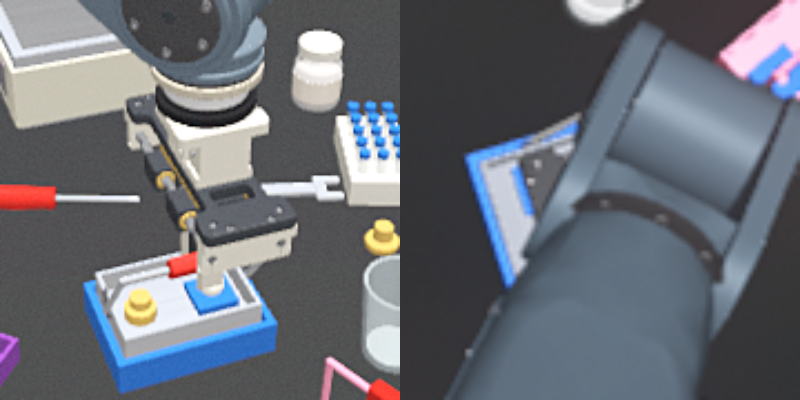

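Going well: θ is about 0.54, the tray is flat and the ball is in place. Finishing the arc to the stop.

>>> arm_command --deltas '[{"claw": 1, "offset": [0, 0.013, -0.007], "roll": 0}, {"claw": 1, "offset": [0, 0.027, -0.012], "roll": 0}, {"claw": 1, "offset": [0, 0.042, -0.017], "roll": 0}, {"claw": 1, "offset": [0, 0.057, -0.021], "roll": 0}, {"claw": 1, "offset": [0, 0.071, -0.024], "roll": 0}]'

```text
time: 4.78
eef_pos: [0.5354, -0.2129, 0.1265]
tool_rot: [-0.0, -0.133, 0.991, 0.0]
force: [0.7, -0.3, 0.0]
opening: 0.0169
finger_force: 3.0
```

>>> arm_command --deltas '[{"claw": 1, "offset": [0, 0.013, -0.002], "roll": 0}, {"claw": 1, "offset": [0, 0.026, -0.003], "roll": 0}, {"claw": 1, "offset": [0, 0.038, -0.004], "roll": 0}, {"claw": 1, "offset": [0, 0.042, -0.004], "roll": 0}, {"claw": 1, "offset": [0, 0.042, -0.004], "roll": 0}]'

```text
time: 5.2
eef_pos: [0.5301, -0.1936, 0.1285]
tool_rot: [-0.0, -0.133, 0.991, -0.0]
force: [-0.8, -1.1, -0.5]
opening: 0.0138
finger_force: 3.0
```

```bash
python3 d.py .530 -.197 .130; python3 - <<'E'
from m import *
s=snap('side','s5.png');t=snap('top','t5.png')
a=cv2.resize(s[180:360,240:420],(400,400));b=cv2.resize(t[190:300,340:450],(400,400));cv2.imwrite('pics/c5.png',np.hstack([a,b]))
E
```

```text
t 5.2 tcp [ 0.5301 -0.1936  0.1285] ydeg 105.26 F [-0.76 -1.08 -0.46] open 0.0138 ff 3.001924864947796 share [ 0.002  -0.0066 -0.0029]
```

View pics/c5.png

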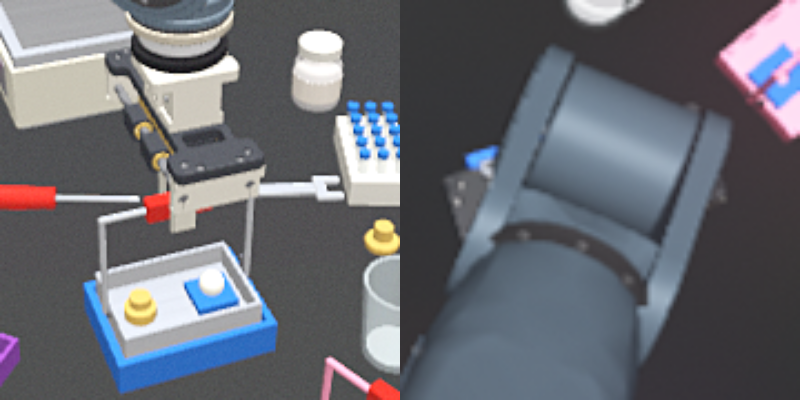

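The handle is upright: the opening of 13.8 mm matches the 14 mm face. The tray is in the cradle with the ball in its pocket. I'll firm up the grip, then lift slowly.

>>> arm_command --deltas '[{"claw": 1, "offset": [0, 0, 0], "roll": 0}, {"claw": 1, "offset": [0, 0, 0], "roll": 0}, {"claw": 1, "offset": [0, 0, 0], "roll": 0}, {"claw": 1, "offset": [0, 0, 0], "roll": 0}, {"claw": 1, "offset": [0, 0, 0], "roll": 0}]' --force 35

```text
time: 5.72
eef_pos: [0.5302, -0.1939, 0.1284]
tool_rot: [-0.0, -0.132, 0.991, 0.0]
force: [-0.3, -1.8, -2.6]
opening: 0.0139
finger_force: 35.0
```

>>> arm_command --deltas '[{"claw": 1, "offset": [0, 0, -0.003], "roll": 0}, {"claw": 1, "offset": [0, 0, -0.009], "roll": 0}, {"claw": 1, "offset": [0, 0, -0.018], "roll": 0}, {"claw": 1, "offset": [0, 0, -0.03], "roll": 0}, {"claw": 1, "offset": [0, 0, -0.044], "roll": 0}]'

```text
time: 6.13
eef_pos: [0.5303, -0.1938, 0.1512]
tool_rot: [-0.0, -0.132, 0.991, 0.0]
force: [-0.5, 0.2, -4.1]
opening: 0.0138
finger_force: 35.0
```

>>> arm_command --deltas '[{"claw": 1, "offset": [0, 0, -0.016], "roll": 0}, {"claw": 1, "offset": [0, 0, -0.034], "roll": 0}, {"claw": 1, "offset": [0, 0, -0.054], "roll": 0}, {"claw": 1, "offset": [0, 0, -0.074], "roll": 0}, {"claw": 1, "offset": [0, 0, -0.094], "roll": 0}]'

```text
time: 6.55
eef_pos: [0.5305, -0.1939, 0.1989]
tool_rot: [0.0, -0.132, 0.991, -0.0]
force: [0.2, 0.3, -3.4]
opening: 0.0138
finger_force: 35.0
```

>>> arm_command --deltas '[{"claw": 1, "offset": [0, 0, -0.02], "roll": 0}, {"claw": 1, "offset": [0, 0, -0.04], "roll": 0}, {"claw": 1, "offset": [0, 0, -0.058], "roll": 0}, {"claw": 1, "offset": [0, 0, -0.073], "roll": 0}, {"claw": 1, "offset": [0, 0, -0.084], "roll": 0}]'

```text
time: 6.97
eef_pos: [0.5305, -0.194, 0.2407]
tool_rot: [0.0, -0.132, 0.991, -0.0]
force: [-0.4, 0.3, -4.4]
opening: 0.0136
finger_force: 35.0
```

>>> arm_command --deltas '[{"claw": 1, "offset": [0, 0, -0.007], "roll": 0}, {"claw": 1, "offset": [0, 0, -0.011], "roll": 0}, {"claw": 1, "offset": [0, 0, -0.014], "roll": 0}, {"claw": 1, "offset": [0, 0, -0.014], "roll": 0}, {"claw": 1, "offset": [0, 0, -0.014], "roll": 0}]'

```text
time: 7.38
eef_pos: [0.5303, -0.1939, 0.2463]
tool_rot: [-0.0, -0.132, 0.991, 0.0]
force: [-0.1, -0.2, -3.5]
opening: 0.0141
finger_force: 35.0
```

```bash
python3 d.py .457 .257 .246; python3 - <<'E'
from m import *
s=snap('side','s6.png');t=snap('top','t6.png')
a=cv2.resize(s[130:350,220:440],(400,400));b=cv2.resize(t[190:300,340:450],(400,400));cv2.imwrite('pics/c6.png',np.hstack([a,b]))
E
```

```text
t 7.3833 tcp [ 0.5303 -0.1939  0.2463] ydeg 105.22 F [-0.08 -0.19 -3.53] open 0.0141 ff 34.990103244781494 share [-9.540e-02  9.086e-01  9.000e-04]
```

View pics/c6.png

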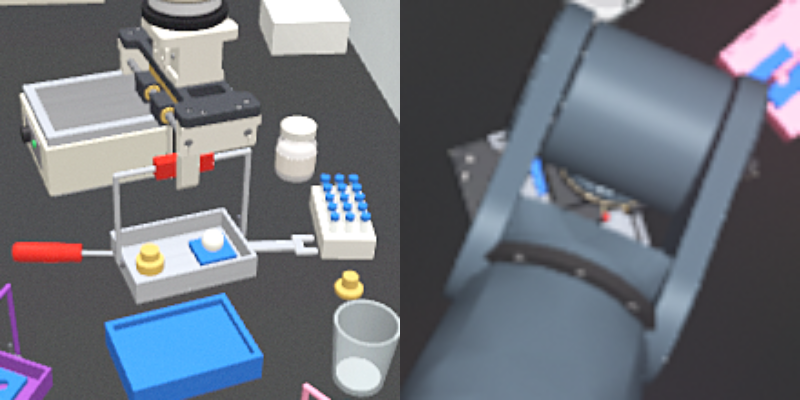

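The tray is lifted level and clear of the cradle with the ball seated. Carrying it to the bath gently.

>>> arm_command --deltas '[{"claw": 1, "offset": [0, 0.004, 0], "roll": 0}, {"claw": 1, "offset": [-0.001, 0.014, 0], "roll": 0}, {"claw": 1, "offset": [-0.003, 0.032, 0], "roll": 0}, {"claw": 1, "offset": [-0.006, 0.058, 0], "roll": 0}, {"claw": 1, "offset": [-0.01, 0.092, 0], "roll": 0}]'

```text
time: 7.9
eef_pos: [0.5229, -0.1472, 0.2465]
tool_rot: [-0.0, -0.132, 0.991, 0.0]
force: [0.7, 0.1, -3.2]
opening: 0.0139
finger_force: 35.0
```

>>> arm_command --deltas '[{"claw": 1, "offset": [-0.004, 0.038, 0], "roll": 0}, {"claw": 1, "offset": [-0.008, 0.076, 0], "roll": 0}, {"claw": 1, "offset": [-0.012, 0.114, 0], "roll": 0}, {"claw": 1, "offset": [-0.016, 0.152, 0], "roll": 0}, {"claw": 1, "offset": [-0.02, 0.19, 0], "roll": 0}]'

```text
time: 8.32
eef_pos: [0.5072, -0.052, 0.2467]
tool_rot: [0.0, -0.133, 0.991, 0.0]
force: [0.0, 0.3, -3.0]
opening: 0.0135
finger_force: 35.0
```

>>> arm_command --deltas '[{"claw": 1, "offset": [-0.004, 0.038, 0], "roll": 0}, {"claw": 1, "offset": [-0.008, 0.076, 0], "roll": 0}, {"claw": 1, "offset": [-0.012, 0.114, 0], "roll": 0}, {"claw": 1, "offset": [-0.016, 0.152, 0], "roll": 0}, {"claw": 1, "offset": [-0.02, 0.19, 0], "roll": 0}]'

```text
time: 8.73
eef_pos: [0.4917, 0.0422, 0.2468]
tool_rot: [0.0, -0.133, 0.991, 0.0]
force: [0.4, 0.3, -3.4]
opening: 0.0137
finger_force: 35.0
```

>>> arm_command --deltas '[{"claw": 1, "offset": [-0.004, 0.038, 0], "roll": 0}, {"claw": 1, "offset": [-0.008, 0.076, 0], "roll": 0}, {"claw": 1, "offset": [-0.012, 0.114, 0], "roll": 0}, {"claw": 1, "offset": [-0.016, 0.152, 0], "roll": 0}, {"claw": 1, "offset": [-0.02, 0.19, 0], "roll": 0}]'

```text
time: 9.15
eef_pos: [0.4762, 0.1364, 0.2468]
tool_rot: [0.0, -0.133, 0.991, 0.0]
force: [0.4, -0.2, -3.6]
opening: 0.0138
finger_force: 35.0
```

>>> arm_command --deltas '[{"claw": 1, "offset": [-0.004, 0.038, 0], "roll": 0}, {"claw": 1, "offset": [-0.008, 0.076, 0], "roll": 0}, {"claw": 1, "offset": [-0.012, 0.11, 0], "roll": 0}, {"claw": 1, "offset": [-0.015, 0.138, 0], "roll": 0}, {"claw": 1, "offset": [-0.017, 0.16, 0], "roll": 0}]'

```text
time: 9.57
eef_pos: [0.4633, 0.2158, 0.2467]
tool_rot: [0.0, -0.133, 0.991, 0.0]
force: [-0.2, 0.4, -3.9]
opening: 0.0136
finger_force: 35.0
```

>>> arm_command --deltas '[{"claw": 1, "offset": [-0.003, 0.02, 0], "roll": 0}, {"claw": 1, "offset": [-0.005, 0.038, 0], "roll": 0}, {"claw": 1, "offset": [-0.007, 0.052, 0], "roll": 0}, {"claw": 1, "offset": [-0.008, 0.062, 0], "roll": 0}, {"claw": 1, "offset": [-0.009, 0.068, 0], "roll": 0}]'

```text
time: 9.98
eef_pos: [0.4598, 0.2485, 0.2466]
tool_rot: [-0.0, -0.133, 0.991, -0.0]
force: [0.3, 0.0, -3.9]
opening: 0.0139
finger_force: 35.0
```

```bash
python3 d.py .457 .257 .246; python3 - <<'E'
from m import *
s=snap('side','s7.png');t=snap('top','t7.png')
a=cv2.resize(s[50:270,190:410],(400,400));b=cv2.resize(t[200:350,160:310],(400,400));cv2.imwrite('pics/c7.png',np.hstack([a,b]))
E
```

```text
t 9.9833 tcp [0.4598 0.2485 0.2466] ydeg 105.23 F [ 0.3   0.02 -3.88] open 0.0139 ff 34.99017298221588 share [0.0009 0.0179 0.0012]
```

View pics/c7.png

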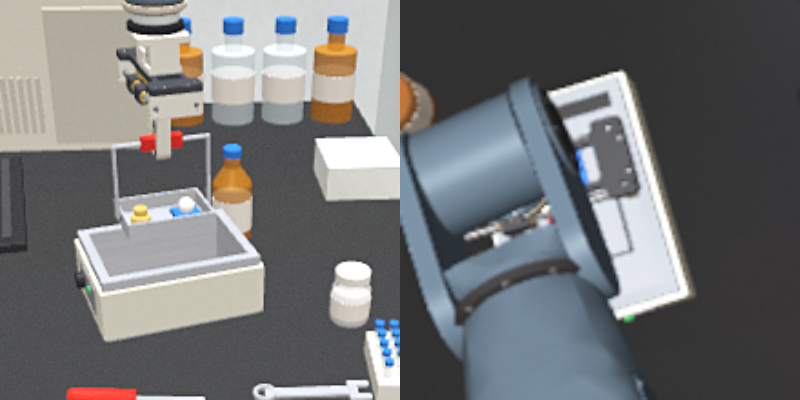

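Over the bath and level, with the ball white in its pocket at (185,205) of the crop. Last small shift, then a check against the predicted projection.

>>> arm_command --deltas '[{"claw": 1, "offset": [0, 0.004, 0], "roll": 0.001}, {"claw": 1, "offset": [0, 0.008, 0], "roll": 0.002}, {"claw": 1, "offset": [0, 0.012, 0], "roll": 0.003}, {"claw": 1, "offset": [0, 0.015, 0], "roll": 0.003}, {"claw": 1, "offset": [0, 0.016, 0], "roll": 0.003}]'

```text
time: 10.5
eef_pos: [0.4577, 0.2559, 0.2466]
tool_rot: [0.0, -0.128, 0.992, 0.0]
force: [0.7, -0.3, -4.0]
opening: 0.0139
finger_force: 35.0
```

>>> arm_command --deltas '[{"claw": 1, "offset": [0, 0, 0], "roll": 0}, {"claw": 1, "offset": [0, 0, 0], "roll": 0}, {"claw": 1, "offset": [0, 0, 0], "roll": 0}, {"claw": 1, "offset": [0, 0, 0], "roll": 0}, {"claw": 1, "offset": [0, 0, 0], "roll": 0}]'

```text
time: 10.92
eef_pos: [0.4578, 0.2557, 0.2466]
tool_rot: [-0.0, -0.128, 0.992, -0.0]
force: [0.7, -1.0, -4.0]
opening: 0.0141
finger_force: 35.0
```

```bash
python3 d.py .457 .257 .246; python3 - <<'E'
from m import *
s=snap('side','s8.png')
o=manip.get_obs()['eef_pos'];ux=np.array([.965,.262,0]);g=o+[0,0,.0188];b=g-[0,0,.103]
print('pred grip,ball',proj('side',[g,b+.034*ux]))
p=proj('side',[b+.034*ux])[0].astype(int)
print(blob(s,(240,100,310,140),red)[:2],blob(s,(p[0]-12,p[1]-12,p[0]+12,p[1]+12),lambda h:(h[...,1]<25)&(h[...,2]>215))[:2],blob(s,(250,145,282,180),yel)[:2])
E
```

```text
t 10.9167 tcp [0.4578 0.2557 0.2466] ydeg 104.68 F [ 0.73 -1.02 -3.99] open 0.0141 ff 34.99023914337158 share [0.0008 0.0029 0.0013]
pred grip,ball [[277.42488952 126.64959285]
 [291.15121252 161.49648626]]
(array([270.4084507 , 127.11267606]), np.int32(71)) (array([291.27083333, 160.1875    ]), np.int32(48)) (array([266.08474576, 166.45762712]), np.int32(59))
```

The ball is within about a pixel of its predicted position, and the pose is level and still. Handing in.

```bash
python3 -c "
from cell import manip
print(manip.job_done())"
```

```text
the job is handed in; nothing more can be done
None
```

I handed the job in at about 11 s: the tray hangs by its upright handle, level and still, centred within about 2 mm over the bath and about 4 cm above the rim by my estimate, with the ball in its pocket (the hand-in gave no verdict).

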